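# Scald check on the food warmer

## Robot

A 7-joint arm with a two-finger parallel gripper is mounted at the origin on the work surface. World frame = base frame: x ahead of the robot, y to its left, z up, the work surface at z = 0. Lengths are in mm, angles in rad, forces in N, time in s.
With the tool pointing down it reaches from about 400 to 875 mm from the base axis. Payload 4.4 kg.
Tool frame: the origin (TCP) lies at the very end of the fingers, on their centre line; the grasp point (between the pads) lies 19 mm behind it; z points along the fingers, x is the direction in which the jaws open and shut, and the axes are right-handed (so a half turn about z gives the same grasp; the last joint's range is limited). The gripper opens to 85 mm and grips with 20 to 120 N. Pads are 22 mm wide; open, the fingers measure 114 mm over their backs; the gripper's body (76 mm by 85 mm) begins 54 mm behind the grasp point. The pads swing forward as they close: fully open they stand 13 mm farther back than shut.
Start: joints at [-1.183, 0.628, 0.038, 1.517, -0.027, 0.996, -0.02], TCP at [284.929, 584.237, 231.313] pointing down, gripper open.
Joint ranges: [-3.06, 3.06], [-0.37, 2.12], [-1.25, 1.32], [0.18, 2.47], [-1.1, 4.24], [0.23, 1.98], [-2.94, 2.94]. Speed limits (rad/s): [2.57, 2.57, 3.14, 3.14, 3.14, 3.14, 3.14].

## Interface

Orientations are given as [roll, pitch, yaw] about the fixed x, y, z axes, in that order (R = Rz(yaw) Ry(pitch) Rx(roll)).
In Python, from cell import * gives the robot as it stands. The module is installed in compiled form; this text tells all that it offers.
- The arm moves only by the tool play_rows, never from a script. Its argument "targets" is a list of rows, each an object with "slide": the shift along the tool's x, y, z in mm, a list of three; "turn": the turn, a rotation vector about the tool's x, y, z in degrees, a list of three; "hand": the finger opening in mm, from 0 to 85.4. A call has 1 to 5 rows; each row shifts and turns the commanded pose from where the row before left it, along the tool's axes as they then stand; what a row does not reach is not made up. A row lasts 1/8 s, in which the tool goes at most 62.5 mm and 10.7 degrees, less where a joint would pass 70% of its speed; a pose out of reach is approached as far as the arm can. A call is refused whole if a number of a shift passes 62.5 or a number of a turn 10.7, either way. A call with a gripper value outside its range is refused whole. The fingers move at their own pace and stop on an object; the grip force is fixed at half the most. Time passes only in rows, so rows that do not move let the fingers close. It gives the time, the measured TCP pose, the force and the opening at its end, in the units of the state.
- read_state(): the state, without advancing time (a new reading comes with each control period).
- get_image(name): name is "scene" or "top"; returns (picture, depth): 480x640x3 uint8, blue, green, red; 480x640 float32, mm along the optical axis (not along the pixel's ray), 0 where there is no reading.
- calibration(name): a dict with "K" (3x3 intrinsics, pixels), "R" (3x3) and "t" (3): a world point X has camera coordinates R X + t. Camera axes: x right, y down, z forward; pixel columns grow to the right and rows downward; lengths in mm; the calibration is good to about 2 mm. A picture is of the moment at which its call begins. calibration takes no time and is no camera call.
- finish_job(): hands the job in, once; it reports no verdict.
The state is a dict: "clock": time; "qpos": joint angles; "qd": joint speeds; "tau": joint torques, N m; "eef_pos": TCP position; "tool_rot": TCP orientation; "force": force on the tool from outside, world axes, zero at the start; "torque": the same for the moment, N m; "width": finger opening in mm.
Only numpy, scipy, OpenCV 4.12 (cv2) and the standard library are available. Lean on these libraries where they do the work, as an engineer would, in place of code of your own. Each camera call takes 0.05 s, during which the arm holds its last target.

## Task

Lunch is in the food warmer, so first close its lid fully. Then take the yellow contact thermometer out of its stand and hold it square to the sloping lid, its sprung copper tip resting on the orange spot and pressed gently, about half-way in. Finish while still holding it there, steady - do not let go or put it down - and leave the bowl in the warmer, the two cups and the bottle alone.

Things in the scene. Friction and masses are not known exactly. Their poses are not given: they have to be found in the camera images.
- warmer: White open-topped food warmer, fixed to the table, 240 mm deep (x) by 260 mm wide (y). Origin: centre of its underside; its lower front faces its -x. Its rim slopes: 75 mm high at the front, 136 mm at the back. It carries the lid.
- lid (a joint): Hinge of the warmer's lid, rad: 0 = fully shut (the lid rests against its stop, and then slopes down towards the warmer's front at 0.25 rad to level), growing as it opens upwards; stands half open at the start. A stiff hinge: the lid stays where it is left and takes about 2 to 4 N at its front edge to push down.
- lid_hinge (a point): Point on the lid's hinge line, midway along it, level with the lid's underside at its rear edge: 120 mm behind the warmer's origin (+x) and 137 mm up. Axes are the lid's: x from the front to the rear edge along the lid, y along the hinge line (same as the warmer's y), z out of the lid's upper face. The lid is a white slab 258 mm long (lid x from -258 mm to 0), 260 mm wide and 14 mm thick, with a grey lip 100 mm wide reaching to x = -272 mm.
- lid_front (a point): Middle of the lid's upper face near its front edge, a good place to push the lid shut: lid x = -235 mm, y = 0, z = 14 mm from lid_hinge. Axes are the lid's.
- lid_spot (a point): Centre of the orange spot (30 mm across, with a black rim) on the lid's upper face: lid x = -125 mm, y = +30 mm, z = 14 mm from lid_hinge. Axes are the lid's: z is the outward normal of the lid.
- stand: Grey block 90 x 90 x 75 mm high, fixed to the table, with an upright square hole 23 mm wide right through its middle, in which the thermometer hangs. Origin: centre of its underside.
- thermo_grip (a point): Grip point of the contact thermometer (0.1 to 0.22 kg). z runs along the thermometer, up from the tip to the handle's top; upright in the stand. The yellow handle is 30 mm (its x) by 24 mm (its y) and runs from 49 mm below this point to 36 mm above it; under it a black collar 44 mm across rests on the stand (underside 55 mm below this point); then a 10 mm steel neck and the copper tip, its end 115 mm below this point with the spring out.
- tip (a joint): Spring travel of the thermometer's tip, m: 0 = fully out, 0.012 = fully in. The spring gives 0.4 N per mm: half-way in is 6 mm and 2.4 N; beyond 12 mm it is rigid.
- tip_end (a point): Lowest point of the round (6 mm radius) copper tip of the thermometer, on its long axis; moves up with the spring. z as the thermometer's.
- thermo: The thermometer as a whole, loose. Origin: on its long axis at the end of the tip when the spring is out, 115 mm below thermo_grip. Same axes.
- bowl: Brown bowl, 110 mm across and 50 mm high, standing inside the warmer, below the lid. Origin: centre of its underside. To be left alone.
- cup_orange: Orange plastic cup, 72 mm across, 80 mm high, upright on the table. Origin: centre of its underside. To be left alone.
- cup_blue: Blue plastic cup, 72 mm across, 80 mm high, upright on the table. Origin: centre of its underside. To be left alone.
- sanitizer: Clear bottle with a blue cap, 60 mm across, 160 mm high, upright on the table. Origin: centre of its underside. To be left alone.
There are look-alikes about, which are no part of the job. Of the things that look like the stand, take the one that is farthest to the robot's left at the start. What is shaped like the thermo but red is not meant.

How it is judged:
By the outcome, as a careful person would: the job done as asked, in the order asked, and still so for the second after the job is handed in, while the arm keeps its last pose, push and grip.
It also fails if it takes over 48 s, if anything falls off the work surface, if the arm or the gripper's body presses on something with over 40 N, if the wrist force passes 120 N, or if a joint passes its speed limit or range.

## Working session

There is one attempt and no reset: what is moved stays moved. The work goes in short steps, Python scripts to look and compute and a tool call to move; the robot and the scene stay as the last step left them, time stands still between calls to the robot, and variables do not carry over. Pictures are saved under pics/ and viewed, and the job is handed in when it is done.

Besides the shell and the picture viewer there is one more tool, called after ">>>" as name([rows], argument=value, ...), one row to a line, values as JSON. play_rows: Moves the arm, as the interface text tells. Its arguments: {"type":"object","properties":{"targets":{"type":"array"}},"required":["targets"]}

```bash
mkdir -p pics; cat > h.py <<'E'
import numpy as np, cv2
from cell import *
from scipy.spatial.transform import Rotation as Ro
def snap(n,f):
    im,d=get_image(n); cv2.imwrite(f'pics/{f}.png',im); np.save(f'pics/{f}.npy',d); return im,d
def pts(n,d):
    c=calibration(n);K,R,t=map(np.array,(c['K'],c['R'],c['t']))
    v,u=np.mgrid[:480,:640]
    P=np.stack([(u-K[0,2])/K[0,0]*d,(v-K[1,2])/K[1,1]*d,d],-1)
    return (P-t.ravel())@R
def proj(n,X):
    c=calibration(n);K,R,t=map(np.array,(c['K'],c['R'],c['t']))
    p=K@(R@np.array(X)+t.ravel()); return p[:2]/p[2]
def ray(n,u,v,z):
    c=calibration(n);K,R,t=map(np.array,(c['K'],c['R'],c['t']))
    o=-R.T@t.ravel(); d=R.T@np.linalg.inv(K)@[u,v,1.]
    return o+d*(z-o[2])/d[2]
E
python3 - <<'E'
from h import *
snap('scene','s0');snap('top','t0')
s=read_state();print(s)
for n in('scene','top'):
    c=calibration(n);R=np.array(c['R']);print(n,c['K'],-R.T@np.array(c['t']).ravel(),R)
E
```

```text
{'clock': 0.1, 'qpos': array([-1.18281143,  0.62929491,  0.03843096,  1.51824809, -0.02698109,
        0.99628974, -0.02000494]), 'qd': array([ 0.00036998, -0.0043808 , -0.0008288 , -0.00429711,  0.00115322,
        0.00132367, -0.00101832]), 'tau': array([ 2.53740836e-03, -5.64530146e+01,  1.23026714e+00, -1.93969345e+01,
        1.12663832e-02,  5.47243064e-03, -2.29420387e-06]), 'eef_pos': array([284.66963055, 583.73651403, 230.46040835]), 'tool_rot': array([3.14156579e+00, 1.72223710e-03, 1.11702837e+00]), 'force': array([-0.38669066,  0.77202221, -0.4527957 ]), 'torque': array([ 0.01997434, -0.00604942, -0.01142095]), 'width': 85.02124259946619}
scene [[528.88142907   0.         316.06038722]
 [  0.         528.88142907 235.95179026]
 [  0.           0.           1.        ]] [ 271.28420909 -860.07215129 1167.76887554] [[ 0.93840802 -0.34510289 -0.01715771]
 [-0.2789016  -0.72720974 -0.62720004]
 [ 0.20397129  0.59335486 -0.7786692 ]]
top [[474.88703816   0.         315.54884635]
 [  0.         474.88703816 237.66995486]
 [  0.           0.           1.        ]] [ 449.9415078   -58.30064555 1126.82004183] [[-0.00716555 -0.99985549  0.01541603]
 [-0.99557125  0.00568803 -0.09383782]
 [ 0.09373657 -0.01602015 -0.99546814]]
```

```bash
ls pics
```

```text
s0.npy
s0.png
t0.npy
t0.png
```

View pics/s0.png

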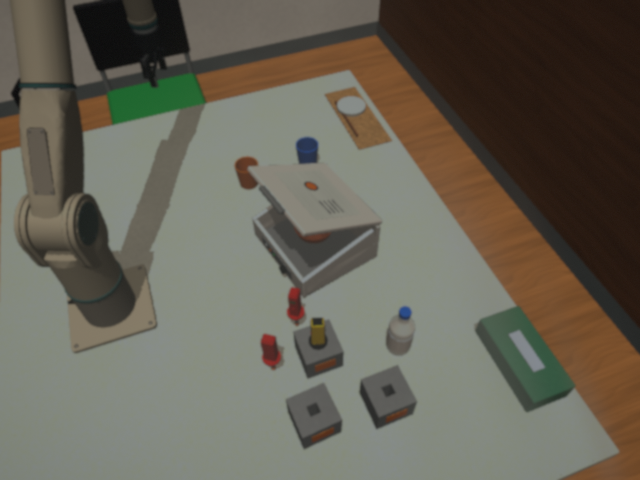

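View pics/t0.png

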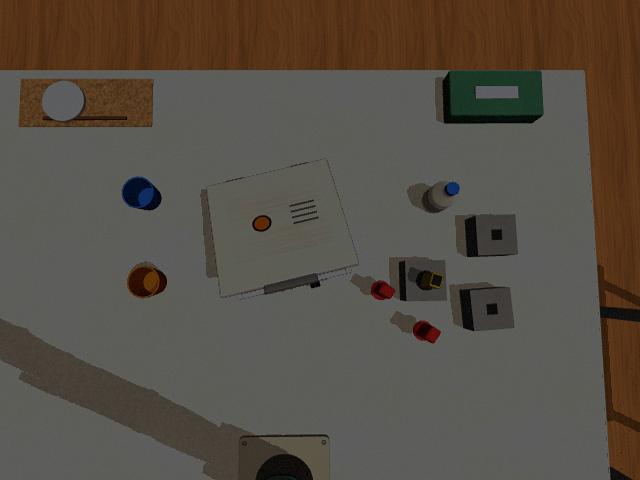

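The scene shows three stand-like grey blocks. In the top view they are at (422,280), with the yellow thermometer in it, and at (491,235) and (487,308), both empty. The robot's left is the image's left, so the stand meant is the one at (422,280). The red look-alikes are at (382,290) and (427,332). The lid is half open, with its orange spot at (262,223). I'll confirm this with an enlarged crop and take measurements.

```bash
python3 - <<'E'
from h import *
im=cv2.imread('pics/t0.png');d=np.load('pics/t0.npy');P=pts('top',d)
ims=cv2.imread('pics/s0.png');ds=np.load('pics/s0.npy');PS=pts('scene',ds)
a=cv2.convertScaleAbs(cv2.resize(im[220:350,350:530],None,fx=4,fy=4,interpolation=cv2.INTER_CUBIC),alpha=1.8)
cv2.imwrite('pics/c0.png',a)
b=cv2.resize(ims[270:460,220:440],None,fx=3,fy=3,interpolation=cv2.INTER_CUBIC);cv2.imwrite('pics/c1.png',b)
hsv=cv2.cvtColor(im,cv2.COLOR_BGR2HSV)
def rep(name,m):
    q=P[m];print(name,len(q),np.median(q,0).round(1),q.min(0).round(1),q.max(0).round(1))
for nm,PP,n in(('top',P,'top'),('scene',PS,'scene')):
    # stand top face
    m=(abs(PP[...,2]-75)<5)
    k,l,st,ce=cv2.connectedComponentsWithStats(m.astype(np.uint8))
    for i in range(1,k):
        if st[i,4]>150:
            q=PP[l==i][:,:2].astype(np.float32); r=cv2.minAreaRect(q); print(nm,'z75',ce[i].round(),st[i,4],np.round(r[0],1),np.round(r[1],1),round(r[2],1),np.median(PP[l==i][:,2]).round(1))
    m=(PP[...,2]>158)&(PP[...,2]<172)
    k,l,st,ce=cv2.connectedComponentsWithStats(m.astype(np.uint8))
    for i in range(1,k):
        if st[i,4]>20:
            q=PP[l==i][:,:2].astype(np.float32); r=cv2.minAreaRect(q); print(nm,'z166',ce[i].round(),st[i,4],np.round(r[0],1),np.round(r[1],1),round(r[2],1),np.median(PP[l==i][:,2]).round(1))
E
```

```text
top z75 [496. 234.] 1504 [ 554.9 -480.1] [90.1 93.2] 1.2 74.3
top z75 [424. 280.] 1287 [ 453.6 -317.6] [91.8 88.7] 89.7 74.3
top z75 [139. 279.] 166 [458.7 306.8] [60.3 71.2] 45.5 76.7
top z75 [491. 309.] 1567 [ 389.7 -462.9] [90.2 92.7] 4.3 74.3
top z166 [268. 185.] 1511 [650.7  21.4] [ 40.  259.2] 13.2 165.0
top z166 [452. 188.] 100 [ 644.2 -359.2] [25.2 24.9] 36.2 159.9
top z166 [436. 280.] 171 [ 453.6 -317.1] [23.4 29.6] 72.7 164.7
scene z75 [617.  80.] 156 [1755.5  252.9] [ 16.9 235. ] 0.6 75.3
scene z75 [282. 248.] 430 [476.7 -20.1] [ 68.6 264.4] 12.6 73.3
scene z75 [318. 344.] 1078 [ 455.9 -317.8] [91.  92.7] 0.5 74.8
scene z75 [389. 390.] 1626 [ 557.2 -479.6] [91.6 92.2] 1.6 74.7
scene z75 [314. 410.] 1696 [ 392.  -462.4] [90.7 91.7] 3.9 74.6
scene z166 [598.  33.] 411 [1759.2  426.3] [ 23.6 461.7] 0.8 164.7
scene z166 [347. 194.] 583 [654.3  19.1] [ 48.1 259.3] 9.2 165.0
scene z166 [ 97. 284.] 228 [ 14.8 -37.4] [126.8  54.6] 18.1 165.4
scene z166 [405. 311.] 93 [ 645.4 -359.4] [24.9 25.9] 49.8 160.2
scene z166 [317. 322.] 143 [ 455.3 -318.5] [23.2 28.3] 69.3 164.7
```

View pics/c0.png

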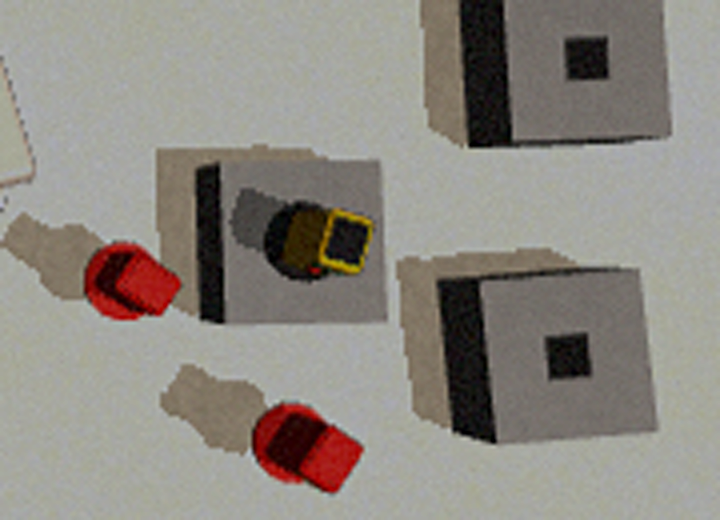

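View pics/c1.png

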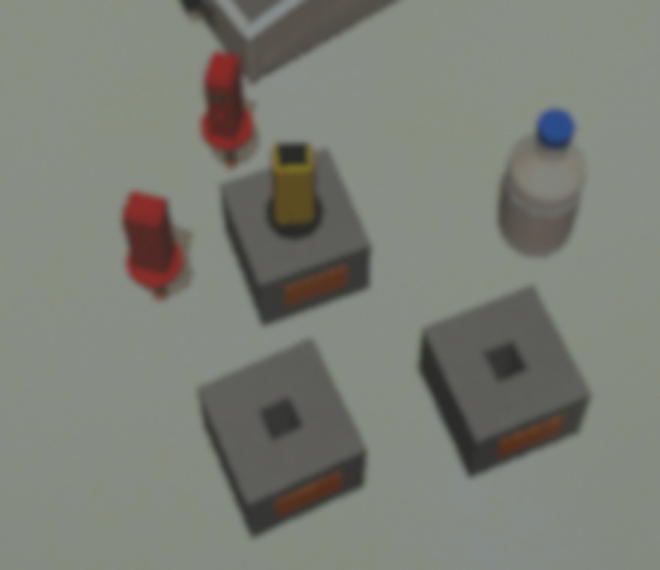

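```bash
python3 - <<'E'
from h import *
for n,f in(('top','t0'),('scene','s0')):
    im=cv2.imread(f'pics/{f}.png');P=pts(n,np.load(f'pics/{f}.npy'))
    hsv=cv2.cvtColor(im,cv2.COLOR_BGR2HSV)
    # lid upper face: seed near spot, plane fit
    u,v=(262,223) if n=='top' else (311,186)
    pn=cv2.convertScaleAbs(im)
    q=P[v-25:v+25,u-25:u+25].reshape(-1,3); q=q[np.isfinite(q).all(1)]
    c=q.mean(0);N=np.linalg.svd(q-c)[2][2];N*=np.sign(N[2])
    m=(abs((P-c)@N)<3)
    k,l,st,ce=cv2.connectedComponentsWithStats(m.astype(np.uint8)); L=l==l[v,u]
    q=P[L];c=q.mean(0);N=np.linalg.svd(q-c,full_matrices=False)[2][2];N*=np.sign(N[2])
    res=np.std((q-c)@N)
    ax=-N.copy();  # horizontal hinge dir
    y=np.cross(N,np.cross([0,0,1],N)); h=np.cross([0,0,1],N);h/=np.linalg.norm(h); x=np.cross(h,N)
    # tilt
    print(n,'lid N',N.round(3),'tilt',np.arccos(N[2]).round(3),'hinge',h.round(3),'res',res.round(2),L.sum())
    q2=np.c_[(q-c)@x,(q-c)@h].astype(np.float32);r=cv2.minAreaRect(q2)
    cen=c+x*r[0][0]+h*r[0][1];print(' rect',np.round(r,1) if 0 else r,'cen',cen.round(1))
    for bx in cv2.boxPoints(r): print('   corner',(c+x*bx[0]+h*bx[1]).round(1))
    o=(hsv[...,0]<22)&(hsv[...,1]>120)&(abs((P-c)@N)<6)&L
    vv,uu=np.where(o);print(' spot px',uu.mean(),vv.mean(),len(uu),P[o].mean(0).round(1))
    sp=P[o].mean(0)
E
```

```text
top lid N [0.643 0.207 0.737] tilt 0.742 hinge [-0.306  0.952  0.   ] res 1.19 471
 rect ((0.5266227722167969, -4.101348876953125), (14.798737525939941, 264.6370849609375), 7.425167083740234) cen [580.7   4.5 200.4]
   corner [523.7 123.  216.9]
   corner [ 628.  -119.1  193.8]
   corner [ 637.7 -114.   183.9]
   corner [533.4 128.2 207. ]
 spot px 261.2 221.96363636363637 55 [568.3  32.9 204.1]
scene lid N [0.454 0.233 0.86 ] tilt 0.535 hinge [-0.456  0.89   0.   ] res 1.15 443
 rect ((2.2378387451171875, -5.092109680175781), (45.7410888671875, 306.42156982421875), 45.83253860473633) cen [558.9  32.3 209.7]
   corner [421.3  63.3 273.9]
   corner [687.  -40.4 161.7]
   corner [696.4   1.3 145.5]
   corner [430.7 105.  257.6]
 spot px 310.80555555555554 185.83333333333334 36 [566.7  29.5 206.9]
```

The crops confirm it: the yellow thermometer stands in the left-most block, its handle top near (435,280), and both other blocks are empty. The lid plane fit needs to be made robust, so I'll redo it.

```bash
cat > lid.py <<'E'
from h import *
def lid(n,f,seed,box=None):
    im=cv2.imread(f'pics/{f}.png');P=pts(n,np.load(f'pics/{f}.npy'))
    hsv=cv2.cvtColor(im,cv2.COLOR_BGR2HSV)
    u,v=seed
    q=P[v-20:v+20,u-20:u+20].reshape(-1,3)
    for it in range(12):
        A=np.c_[q[:,:2],np.ones(len(q))];co=np.linalg.lstsq(A,q[:,2],rcond=None)[0]
        N=np.r_[-co[:2],1];k=np.linalg.norm(N);N/=k;off=co[2]/k
        e=P@N-off
        m=(abs(e)<(8 if it<4 else 4)); m=cv2.erode(m.astype(np.uint8),np.ones((3,3)))
        kk,l,st,ce=cv2.connectedComponentsWithStats(m)
        L=l==np.bincount(l[v-15:v+15,u-15:u+15].ravel(),minlength=kk)[1:].argmax()+1
        q=P[L]
    h=np.cross([0,0,1],N);h/=np.linalg.norm(h)
    h*=np.sign(h[1]); x=np.cross(h,N); c=q.mean(0)
    r=cv2.minAreaRect(np.c_[(q-c)@x,(q-c)@h].astype(np.float32))
    print(n,'N',N.round(3),'slope',np.arctan2(x[2],np.hypot(x[0],x[1])).round(3),'h',h.round(3),'yaw',np.arctan2(-h[0],h[1]).round(3),'n',L.sum(),'std',((q@N)-off).std().round(2),'rect',np.round(r[1],1),round(r[2],1))
    for bx in cv2.boxPoints(r): print('   corner',(c+x*bx[0]+h*bx[1]).round(1))
    o=(hsv[...,0]<20)&(hsv[...,1]>130)&(abs(P@N-off)<8)
    o=cv2.morphologyEx(o.astype(np.uint8),cv2.MORPH_OPEN,np.ones((3,3)))
    kk,l,st,ce=cv2.connectedComponentsWithStats(o)
    for i in range(1,kk):
        if st[i,4]>15:
            cc=calibration(n);R=np.array(cc['R']);K=np.array(cc['K']);og=-R.T@np.array(cc['t']).ravel();d=R.T@np.linalg.inv(K)@[*ce[i],1]
            X=og+d*((off-og@N)/(d@N)); print('  spot',ce[i].round(1),st[i,4],X.round(1))
    return N,off,h,x
if __name__=='__main__':
    lid('top','t0',(290,240)); lid('scene','s0',(330,205))
E
python3 lid.py
python3 - <<'E'
from h import *
# warmer rim seen in scene: high sat? print depth along some; base walls
for n,f in(('top','t0'),('scene','s0')):
    P=pts(n,np.load(f'pics/{f}.npy'))
    for v,u in ([(255,215),(290,240),(275,345)] if n=='top' else [(235,260),(287,308),(240,375),(265,375),(250,340)]): print(n,u,v,P[v,u].round(0))
E
```

```text
top N [0.426 0.101 0.899] slope -0.453 h [-0.23   0.973  0.   ] yaw 0.232 n 13384 std 1.36 rect [254.5 267.9] 90.0
   corner [ 474.6 -150.8  267.9]
   corner [709.  -95.5 150.7]
   corner [650.6 152.2 150.7]
   corner [416.1  96.8 267.9]
  spot [118.5  94.8] 858 [9.081e+02 4.009e+02 9.000e-01]
  spot [ 31.9 115.2] 331 [856.9 606.6   2.2]
  spot [261.5 223.1] 177 [565.9  32.3 204.2]
scene N [0.425 0.101 0.9  ] slope -0.452 h [-0.231  0.973  0.   ] yaw 0.233 n 4867 std 1.34 rect [255.8 264.8] 89.8
   corner [ 478.  -153.1  268.1]
   corner [710.  -98.8 152.6]
   corner [651.6 150.2 152.3]
   corner [419.6  96.  267.8]
  spot [510.3 123.9] 54 [1756.7  657.  -425.9]
  spot [541.1 150.1] 23 [1760.   435.6 -402.7]
  spot [550.5 158.5] 24 [1757.6  370.  -394.2]
  spot [560.5 167.1] 31 [1758.1  306.  -387.3]
  spot [605.2 205.6] 226 [1759.    45.9 -358.5]
  spot [310.5 185.5] 46 [566.8  32.2 205.5]
  spot [635.6 232.1] 30 [1756.7 -110.3 -339.9]
top 215 255 [503. 119. 221.]
top 240 290 [437.  65. 261.]
top 345 275 [ 467. -146.   -3.]
scene 260 235 [425.  62.  34.]
scene 308 287 [ 490. -151.   43.]
scene 375 240 [ 695. -100.   81.]
scene 375 265 [ 690. -124.    3.]
scene 340 250 [618. -51.  14.]
```

```bash
python3 - <<'E'
import cv2
im=cv2.imread('pics/s0.png');cv2.imwrite('pics/c2.png',cv2.resize(im[130:310,220:420],None,fx=4,fy=3.3,interpolation=cv2.INTER_CUBIC))
im=cv2.imread('pics/t0.png');cv2.imwrite('pics/c3.png',cv2.convertScaleAbs(cv2.resize(im[145:315,190:370],None,fx=3.5,fy=3.5,interpolation=cv2.INTER_CUBIC),alpha=1.6))
E
```

```text
(no output)
```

View pics/c2.png

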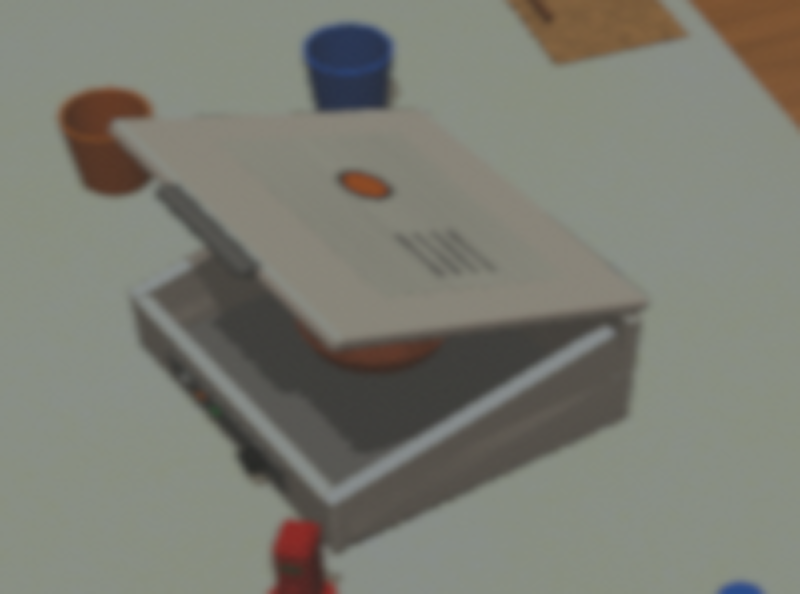

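View pics/c3.png

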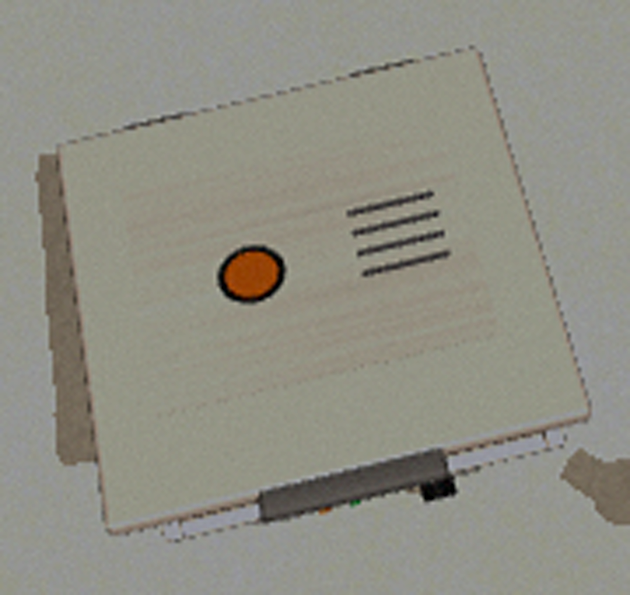

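Both views agree. The lid slopes -0.452 rad, so it is open about 0.70. The warmer's yaw is about 0.232, the hinge is near (676.6, 27.4, 137.5), and the thermometer is at (454.5, -318) with its handle x-axis at about -0.33 rad. First I'll go above the lid front with the fingers closed.

>>> play_rows([
  {"slide": [-20, 20, -12], "turn": [0, 0, 0], "hand": 0},
  {"slide": [-30, 29, -12], "turn": [0, 0, 0], "hand": 0},
  {"slide": [-30, 29, -12], "turn": [0, 0, 0], "hand": 0},
  {"slide": [-30, 29, -12], "turn": [0, 0, 0], "hand": 0},
  {"slide": [-30, 29, -12], "turn": [0, 0, 0], "hand": 0},
])

```text
clock: 0.72
eef_pos: [346.0, 397.2, 291.4]
tool_rot: [-3.142, 0.001, 1.117]
force: [0.3, -1.0, 0.3]
width: -0.3
```

```bash
python3 - <<'E'
from h import *
for n,f in(('top','t0'),('scene','s0')):
    im=cv2.imread(f'pics/{f}.png');P=pts(n,np.load(f'pics/{f}.npy'))
    hsv=cv2.cvtColor(im,cv2.COLOR_BGR2HSV)
    m=((hsv[...,0]<6)|(hsv[...,0]>174))&(hsv[...,1]>180)
    m=cv2.morphologyEx(m.astype(np.uint8),cv2.MORPH_OPEN,np.ones((3,3)))
    k,l,st,ce=cv2.connectedComponentsWithStats(m)
    for i in range(1,k):
        if st[i,4]>60:
            q=P[l==i]; print(n,ce[i].round(),q.min(0).round(),q.max(0).round(),np.median(q,0).round())
E
```

```text
top [382. 290.] [ 412. -235.   60.] [ 452.  -58. 1127.] [ 431. -213.  145.]
top [426. 331.] [ 324. -326.   60.] [ 450.  -58. 1127.] [ 346. -304.  131.]
```

>>> play_rows([
  {"slide": [-40, 38, -5], "turn": [0, 0, 0], "hand": 0},
  {"slide": [-40, 38, -5], "turn": [0, 0, 0], "hand": 0},
  {"slide": [-40, 38, -5], "turn": [0, 0, 0], "hand": 0},
  {"slide": [-40, 38, -5], "turn": [0, 0, 0], "hand": 0},
  {"slide": [-40, 38, 0], "turn": [0, 0, 0], "hand": 0},
])

```text
clock: 1.35
eef_pos: [429.3, 134.1, 311.6]
tool_rot: [3.141, -0.001, 1.117]
force: [0.3, 0.0, 0.9]
width: -0.1
```

>>> play_rows([
  {"slide": [-40, 38, 0], "turn": [0, 0, 0], "hand": 0},
  {"slide": [-40, 38, 0], "turn": [0, 0, 0], "hand": 0},
  {"slide": [-35, 34, 0], "turn": [0, 0, 0], "hand": 0},
  {"slide": [0, 0, 20], "turn": [0, 0, 0], "hand": 0},
])

```text
clock: 1.85
eef_pos: [479.0, -20.6, 292.0]
tool_rot: [3.137, 0.0, 1.109]
force: [-0.2, 0.8, -0.5]
width: 0.2
```

>>> play_rows([
  {"slide": [0, 0, 15], "turn": [0, 0, 0], "hand": 0},
  {"slide": [0, 0, 15], "turn": [0, 0, 0], "hand": 0},
  {"slide": [-2, -3, 12], "turn": [0, 0, 0], "hand": 0},
  {"slide": [-2, -3, 12], "turn": [0, 0, 0], "hand": 0},
  {"slide": [-2, -3, 12], "turn": [0, 0, 0], "hand": 0},
])

```text
clock: 2.48
eef_pos: [466.3, -17.4, 224.8]
tool_rot: [3.141, -0.0, 1.117]
force: [-0.5, -0.2, 1.7]
width: 0.0
```

>>> play_rows([
  {"slide": [-3, -3, 14], "turn": [0, 0, 0], "hand": 0},
  {"slide": [-3, -3, 14], "turn": [0, 0, 0], "hand": 0},
  {"slide": [-2, -3, 14], "turn": [0, 0, 0], "hand": 0},
  {"slide": [-2, -3, 14], "turn": [0, 0, 0], "hand": 0},
  {"slide": [-2, -2, 14], "turn": [0, 0, 0], "hand": 0},
])

```text
clock: 3.1
eef_pos: [449.5, -21.7, 154.8]
tool_rot: [3.14, -0.001, 1.117]
force: [0.9, 0.3, 1.7]
width: -0.2
```

>>> play_rows([
  {"slide": [0, 0, 12], "turn": [0, 0, 0], "hand": 0},
  {"slide": [0, 0, 12], "turn": [0, 0, 0], "hand": 0},
  {"slide": [0, 0, 10], "turn": [0, 0, 0], "hand": 0},
  {"slide": [0, 0, 8], "turn": [0, 0, 0], "hand": 0},
])

```text
clock: 3.6
eef_pos: [449.3, -21.8, 112.8]
tool_rot: [3.141, -0.0, 1.117]
force: [0.2, 0.2, 2.8]
width: 0.3
```

>>> play_rows([
  {"slide": [0, 0, 6], "turn": [0, 0, 0], "hand": 0},
  {"slide": [0, 0, 5], "turn": [0, 0, 0], "hand": 0},
  {"slide": [0, 0, 3], "turn": [0, 0, 0], "hand": 0},
])

```text
clock: 3.98
eef_pos: [448.8, -22.0, 99.1]
tool_rot: [3.141, -0.0, 1.117]
force: [1.5, -0.2, 1.9]
width: 0.3
```

>>> play_rows([
  {"slide": [0, 0, 2], "turn": [0, 0, 0], "hand": 0},
])

```text
clock: 4.1
eef_pos: [448.9, -22.0, 97.2]
tool_rot: [3.141, -0.0, 1.117]
force: [1.2, 0.2, 1.7]
width: 0.0
```

>>> play_rows([
  {"slide": [0, 0, 2], "turn": [0, 0, 0], "hand": 0},
])

```text
clock: 4.22
eef_pos: [448.9, -22.0, 95.3]
tool_rot: [3.141, -0.0, 1.117]
force: [0.5, 0.8, 2.1]
width: -0.4
```

>>> play_rows([
  {"slide": [0, 0, 1.5], "turn": [0, 0, 0], "hand": 0},
])

```text
clock: 4.35
eef_pos: [449.0, -21.9, 93.9]
tool_rot: [3.141, -0.0, 1.117]
force: [-0.4, 0.9, 10.9]
width: 0.0
```

>>> play_rows([
  {"slide": [0, 0, 1.5], "turn": [0, 0, 0], "hand": 0},
])

```text
clock: 4.47
eef_pos: [449.2, -21.8, 93.4]
tool_rot: [3.141, -0.001, 1.117]
force: [-3.4, 1.4, 28.2]
width: -0.2
```

>>> play_rows([
  {"slide": [0, 0, 1], "turn": [0, 0, 0], "hand": 0},
])

```text
clock: 4.6
eef_pos: [449.2, -21.8, 93.2]
tool_rot: [3.14, -0.001, 1.117]
force: [-5.2, 1.2, 35.9]
width: 0.1
```

The force rose to 36 N at about 93 mm, where the shut lid should stop it. I'll retreat upward, then move over to the stand and look at the lid.

>>> play_rows([
  {"slide": [0, 0, -6], "turn": [0, 0, 0], "hand": 0},
  {"slide": [0, 0, -40], "turn": [0, 0, 0], "hand": 0},
  {"slide": [-20, 10, -50], "turn": [0, 0, 0], "hand": 55},
  {"slide": [-40, 20, -50], "turn": [0, 0, 0], "hand": 55},
  {"slide": [-50, 25, -20], "turn": [0, 0, 0], "hand": 55},
])

```text
clock: 5.22
eef_pos: [450.8, -142.1, 256.3]
tool_rot: [3.139, -0.002, 1.12]
force: [1.0, -0.0, -0.3]
width: 54.2
```

>>> play_rows([
  {"slide": [-50, 25, 0], "turn": [0, 0, 3], "hand": 55},
  {"slide": [-50, 25, 0], "turn": [0, 0, -3], "hand": 55},
  {"slide": [-40, 20, 0], "turn": [0, 0, 0], "hand": 55},
])

```text
clock: 5.6
eef_pos: [447.3, -300.4, 253.5]
tool_rot: [-3.14, 0.0, 1.116]
force: [1.0, 0.1, 0.8]
width: 55.1
```

```bash
cat > mv.py <<'E'
from h import *
s=read_state();R=Ro.from_euler('xyz',s['tool_rot']);
def rel(target,Rt=None):
    p=R.inv().apply(np.array(target)-s['eef_pos']); print('slide',p.round(1),'from',s['eef_pos'].round(1))
    if Rt is not None: print('turn',(R.inv()*Rt).as_rotvec(degrees=True).round(2))
E
python3 - <<'E'
from h import *
from lid import lid
im,d=snap('scene','s1');im,d2=snap('top','t1')
lid('scene','s1',(325,215));
lid('top','t1',(290,220))
a=np.hstack([im[150:320,180:380]]);cv2.imwrite('pics/c4.png',cv2.convertScaleAbs(cv2.resize(a,None,fx=3.5,fy=3.5),alpha=1.6))
for n,dd in(('scene',d),('top',d2)):
    P=pts(n,dd);m=(P[...,2]>158)&(P[...,2]<172)&(abs(P[...,0]-454)<30)&(abs(P[...,1]+318)<30)
    q=P[m][:,:2].astype(np.float32); print(n,len(q),cv2.minAreaRect(q) if len(q) else '')
E
```

```text
scene N [0.399 0.622 0.674] slope -0.832 h [-0.841  0.54   0.   ] yaw 1.0 n 107 std 1.24 rect [34.  68.3] 20.8
   corner [ 411.6 -328.5  549.7]
   corner [ 474.1 -349.3  531.8]
   corner [ 475.6 -324.7  508.3]
   corner [ 413.1 -304.   526.2]
  spot [486.8 228.4] 132 [1527.4  350.3 -738.1]
  spot [523.9 234. ] 124 [1671.5  263.5 -743.4]
  spot [598.4 246.2] 233 [1765.7  -16.  -541.4]
  spot [634.1 252.2] 48 [1761.2 -147.4 -417.5]
top N [-0.241 -0.057  0.969] slope 0.25 h [-0.23   0.973 -0.   ] yaw 0.232 n 10458 std 1.67 rect [265.4 254. ] 0.0
   corner [391.5  90.5  83.8]
   corner [ 450.  -156.6   83.9]
   corner [700.3 -97.3 149.5]
   corner [641.7 149.8 149.5]
  spot [267.3 236.7] 177 [547.6  28.2 118.9]
scene 144 ((455.1066589355469, -319.0910339355469), (25.30217933654785, 28.181808471679688), 69.36954498291016)
top 35 ((443.68267822265625, -313.3283996582031), (21.585798263549805, 7.999369144439697), 68.64004516601562)
```

View pics/s1.png

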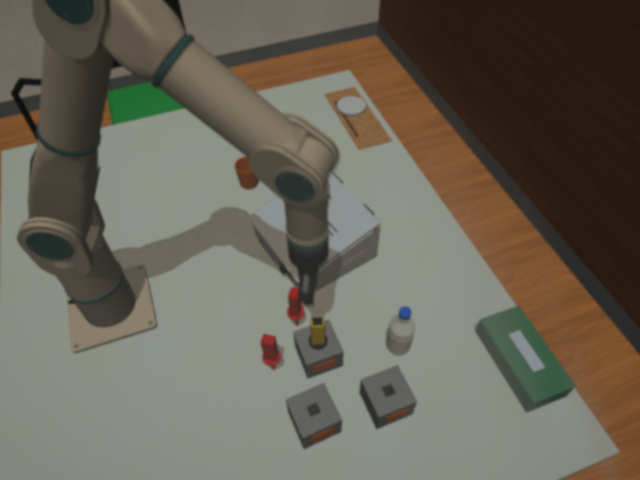

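The lid now slopes 0.250 rad, so it is fully shut, with the spot at (547.6, 28.2, 118.9) in the world frame. The scene view shows the gripper over the stand and the thermometer handle at (317,330). Next is aligning for the grasp.

```bash
python3 -c "
from mv import *
rel([454.6,-318,200],Ro.from_euler('xyz',[np.pi,0,1.23]))"
```

```text
slide [-8.5 13.4 53.6] from [ 446.5 -304.3  253.6]
turn [ 0.01  0.22 -6.94]
```

>>> play_rows([
  {"slide": [-8.5, 13.5, 20], "turn": [0, 0, -6.5], "hand": 55},
  {"slide": [0, 0, 33], "turn": [0, 0, 0], "hand": 55},
  {"slide": [0, 0, 0], "turn": [0, 0, 0], "hand": 55},
])

```text
clock: 6.08
eef_pos: [455.0, -309.7, 198.5]
tool_rot: [-3.135, -0.002, 1.231]
force: [0.4, 0.3, 0.3]
width: 54.9
```

```bash
python3 - <<'E'
from mv import *
rel([454.6,-318,111],Ro.from_euler('xyz',[np.pi,0,1.23]))
im,d=snap('scene','s2')
cv2.imwrite('pics/c5.png',cv2.convertScaleAbs(cv2.resize(im[250:390,240:400],None,fx=4.5,fy=4.2,interpolation=cv2.INTER_CUBIC),alpha=1.4))
E
```

```text
slide [-8.1  3.  87.5] from [ 455.  -309.7  198.5]
turn [-0.39 -0.11  0.05]
```

View pics/c5.png

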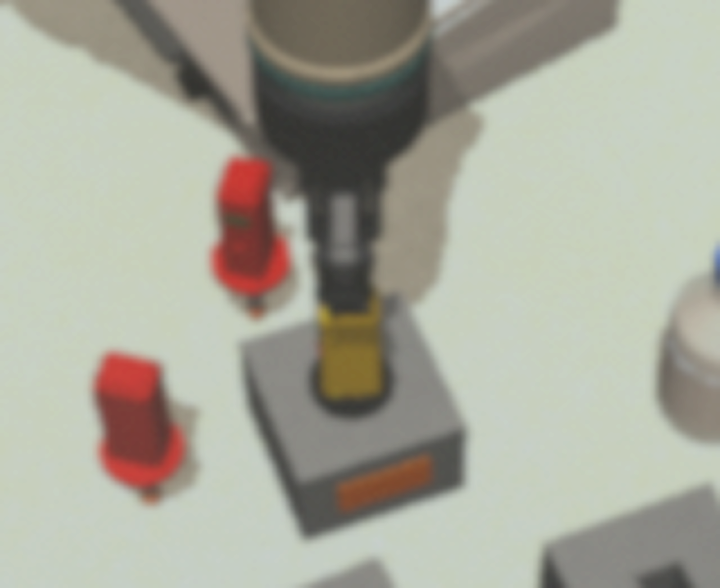

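>>> play_rows([
  {"slide": [-8, 3, 0], "turn": [-0.4, 0, 0], "hand": 55},
  {"slide": [0, 0, 5], "turn": [0, 0, 0], "hand": 55},
])

```text
clock: 6.38
eef_pos: [457.7, -322.0, 197.3]
tool_rot: [3.131, 0.001, 1.229]
force: [0.3, -0.2, -0.2]
width: 55.1
```

>>> play_rows([
  {"slide": [0, 0, 0], "turn": [0, 0, 0], "hand": 55},
  {"slide": [0, 0, 0], "turn": [0, 0, 0], "hand": 55},
])

```text
clock: 6.62
eef_pos: [457.3, -320.3, 196.1]
tool_rot: [3.134, -0.0, 1.231]
force: [-0.7, 0.4, -0.0]
width: 55.0
```

```bash
python3 -c "
from mv import *
rel([454.6,-318,111],Ro.from_euler('xyz',[np.pi,0,1.23]));print(s['qpos'].round(3),s['qd'].round(3))"
```

```text
slide [ 1.3 -3.9 85.1] from [ 457.3 -320.3  196.1]
turn [ 0.41 -0.01  0.03]
[ 0.429  0.544  0.201  1.826 -0.151  0.779  1.939] [-0.003  0.001 -0.001 -0.003  0.001 -0.001 -0.   ]
```

>>> play_rows([
  {"slide": [1.3, -3.5, 15], "turn": [0.4, 0, 0], "hand": 55},
  {"slide": [0, 0, 0], "turn": [0, 0, 0], "hand": 55},
  {"slide": [0, 0, 0], "turn": [0, 0, 0], "hand": 55},
])

```text
clock: 7.0
eef_pos: [454.3, -318.0, 180.5]
tool_rot: [-3.141, -0.0, 1.23]
force: [1.0, 0.2, 0.2]
width: 55.0
```

```bash
python3 -c "
from mv import *
rel([454.6,-318,111],Ro.from_euler('xyz',[np.pi,0,1.23]));print(s['tool_rot'])"
```

```text
slide [ 0.1  0.4 69.5] from [ 454.3 -318.   180.5]
turn [-0.04 -0.01  0.02]
[-3.14093125e+00 -9.25967914e-05  1.23043427e+00]
```

>>> play_rows([
  {"slide": [0, 0, 15], "turn": [0, 0, 0], "hand": 55},
  {"slide": [0, 0, 20], "turn": [0, 0, 0], "hand": 55},
  {"slide": [0, 0, 20], "turn": [0, 0, 0], "hand": 55},
  {"slide": [0, 0, 14.5], "turn": [0, 0, 0], "hand": 55},
  {"slide": [0, 0, 0], "turn": [0, 0, 0], "hand": 55},
])

```text
clock: 7.62
eef_pos: [453.6, -317.6, 110.0]
tool_rot: [-3.139, -0.001, 1.23]
force: [0.9, 0.3, -0.4]
width: 55.2
```

>>> play_rows([
  {"slide": [0, 0, 0], "turn": [0, 0, 0], "hand": 40},
  {"slide": [0, 0, 0], "turn": [0, 0, 0], "hand": 30},
  {"slide": [0, 0, 0], "turn": [0, 0, 0], "hand": 15},
  {"slide": [0, 0, 0], "turn": [0, 0, 0], "hand": 15},
  {"slide": [0, 0, 0], "turn": [0, 0, 0], "hand": 15},
])

```text
clock: 8.25
eef_pos: [455.0, -318.4, 112.1]
tool_rot: [3.14, 0.0, 1.23]
force: [0.4, 1.6, 6.6]
width: 23.3
```

```bash
python3 - <<'E'
from mv import *
print(s['force'],s['torque'],s['width'])
im,d=snap('scene','s3')
cv2.imwrite('pics/c6.png',cv2.convertScaleAbs(cv2.resize(im[250:390,240:400],None,fx=4.5,fy=4.2,interpolation=cv2.INTER_CUBIC),alpha=1.4))
E
```

```text
[0.41078477 1.55347161 6.5542572 ] [ 0.06741816  0.11799339 -0.03882963] 23.300414475474025
```

View pics/c6.png

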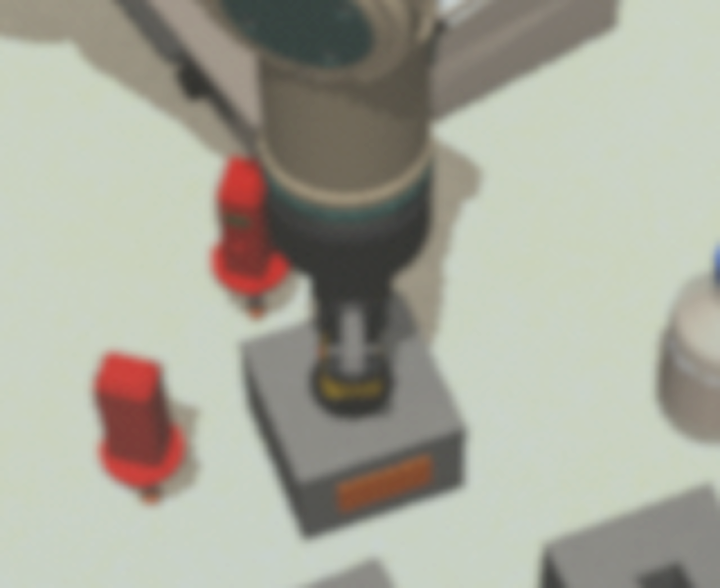

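>>> play_rows([
  {"slide": [0, 0, -5], "turn": [0, 0, 0], "hand": 15},
  {"slide": [0, 0, -15], "turn": [0, 0, 0], "hand": 15},
  {"slide": [0, 0, -25], "turn": [0, 0, 0], "hand": 15},
  {"slide": [0, 0, -30], "turn": [0, 0, 0], "hand": 15},
  {"slide": [0, 0, -30], "turn": [0, 0, 0], "hand": 15},
])

```text
clock: 8.93
eef_pos: [454.1, -318.0, 217.9]
tool_rot: [-3.141, 0.0, 1.23]
force: [0.3, -0.7, -2.9]
width: 23.7
```

>>> play_rows([
  {"slide": [0, 0, -30], "turn": [0, 0, 0], "hand": 15},
  {"slide": [0, 0, -25], "turn": [0, 0, 0], "hand": 15},
  {"slide": [0, 0, 0], "turn": [0, 0, 0], "hand": 15},
])

```text
clock: 9.3
eef_pos: [455.2, -318.9, 273.6]
tool_rot: [3.137, 0.001, 1.23]
force: [-0.3, 0.0, -2.2]
width: 23.1
```

```bash
python3 - <<'E'
from mv import *
print(s['force'],s['torque'],s['width'],s['eef_pos'],s['tool_rot'])
im,d=snap('scene','s4')
p=s['eef_pos'];u,v=proj('scene',p).astype(int);print(u,v)
a,b=v-60,u-80
cv2.imwrite('pics/c7.png',cv2.convertScaleAbs(cv2.resize(im[a:a+140,b:b+160],None,fx=4.5,fy=4.2,interpolation=cv2.INTER_CUBIC),alpha=1.4))
tcp=p;z=np.array([0,0,1])
for k in(19-115+0,):
    print('pred tip px',proj('scene',tcp+z*(19-115)),'collar',proj('scene',tcp+z*(19-55)))
E
```

```text
[-0.34004539  0.02430908 -2.17318486] [-0.00573249  0.00705843  0.00178725] 23.127072068261846 [ 455.2074835  -318.86973174  273.61936568] [3.13707037e+00 1.00225755e-03 1.23024203e+00]
316 294
pred tip px [317.37751776 318.42637101] collar [316.93156815 303.60564718]
```

View pics/c7.png

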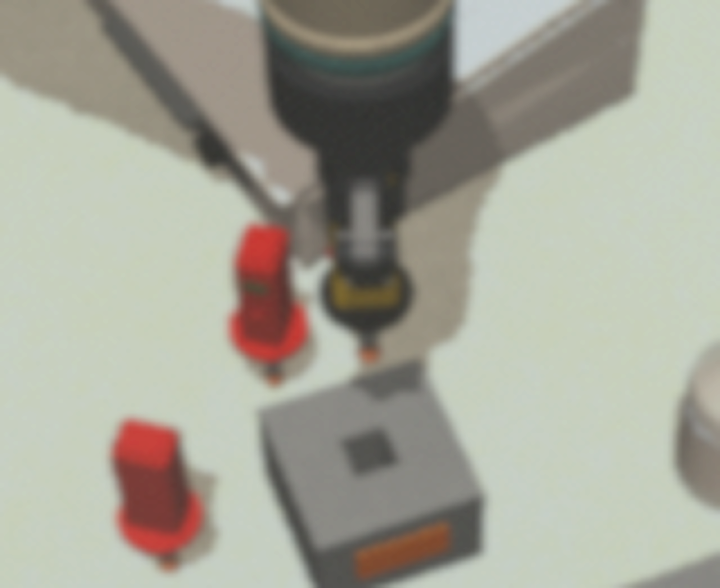

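The thermometer is held: in the crop the tip is at (370,360), clear of the stand's empty hole, and matches the prediction within about 1.5 px. Now I'll move it to the spot.

```bash
cat > tgt.py <<'E'
from mv import *
N=np.array([-np.sin(.25)*np.cos(.232),-np.sin(.25)*np.sin(.232),np.cos(.25)])
spot=np.array([548,28,119.6])
R0=Ro.from_euler('xyz',[np.pi,0,1.23])
a=np.cross([0,0,-1],-N);a/=np.linalg.norm(a)
Rt=Ro.from_rotvec(a*.25)*R0
def axang(): return np.degrees(np.arccos(R.apply([0,0,-1])@N))
E
python3 -c "
from tgt import *
print(Rt.apply([0,0,1]),-N,Rt.as_euler('xyz'))
rel([518.9,21.1,273],Rt)
print((spot+121*N).round(1))"
```

```text
[ 0.24077563  0.05688421 -0.96891242] [ 0.24077563  0.05688421 -0.96891242] [ 2.93021179 -0.13449413  1.24428921]
slide [341.3 -52.5  -1.1] from [ 454.4 -318.1  272. ]
turn [-11.96   7.77   0.03]
[518.9  21.1 236.8]
```

>>> play_rows([
  {"slide": [20, -3, 0], "turn": [0, 0, 0], "hand": 15},
  {"slide": [35, -5.5, 0], "turn": [0, 0, 0], "hand": 15},
  {"slide": [40, -6, 0], "turn": [0, 0, 0], "hand": 15},
  {"slide": [40, -6, 0], "turn": [0, 0, 0], "hand": 15},
  {"slide": [40, -6, 0], "turn": [0, 0, 0], "hand": 15},
])

```text
clock: 9.98
eef_pos: [487.1, -141.0, 270.1]
tool_rot: [-3.138, -0.001, 1.232]
force: [0.8, 0.7, -1.7]
width: 23.1
```

>>> play_rows([
  {"slide": [40, -6, 0], "turn": [0, 0, 0], "hand": 15},
  {"slide": [40, -6, 0], "turn": [0, 0, 0], "hand": 15},
  {"slide": [40, -6, 0], "turn": [0, 0, 0], "hand": 15},
  {"slide": [30, -5, 0], "turn": [0, 0, 0], "hand": 15},
  {"slide": [15, -2, 0], "turn": [0, 0, 0], "hand": 15},
])

```text
clock: 10.6
eef_pos: [518.2, 22.9, 270.2]
tool_rot: [-3.139, 0.0, 1.234]
force: [0.1, -0.8, -1.9]
width: 23.3
```

>>> play_rows([
  {"slide": [0, 0, 0], "turn": [-4, 2.6, 0], "hand": 15},
  {"slide": [0, 0, 0], "turn": [-4, 2.6, 0], "hand": 15},
  {"slide": [0, 0, 0], "turn": [-4, 2.6, 0], "hand": 15},
  {"slide": [0, 0, 0], "turn": [0, 0, 0], "hand": 15},
  {"slide": [0, 0, 0], "turn": [0, 0, 0], "hand": 15},
])

```text
clock: 11.22
eef_pos: [519.7, 19.6, 271.4]
tool_rot: [2.932, -0.135, 1.244]
force: [-0.4, 0.9, -1.9]
width: 23.3
```

```bash
python3 -c "
from tgt import *
print(axang()); rel(spot+121*N,Rt)"
```

```text
0.08315439176898994
slide [-3.4 -8.4 33.4] from [519.7  19.6 271.4]
turn [-0.08 -0.01  0.  ]
```

>>> play_rows([
  {"slide": [-1.7, -4.2, 12], "turn": [0, 0, 0], "hand": 15},
  {"slide": [-1.7, -4.2, 15], "turn": [0, 0, 0], "hand": 15},
  {"slide": [0, 0, 10], "turn": [0, 0, 0], "hand": 15},
  {"slide": [0, 0, 0], "turn": [0, 0, 0], "hand": 15},
  {"slide": [0, 0, 0], "turn": [0, 0, 0], "hand": 15},
])

```text
clock: 11.85
eef_pos: [519.9, 21.4, 233.5]
tool_rot: [2.93, -0.135, 1.245]
force: [-0.5, -0.4, -2.2]
width: 23.9
```

```bash
python3 - <<'E'
from tgt import *
print(axang()); rel(spot+96*N,Rt)
im,d=snap('scene','s5');it,dt=snap('top','t5')
zt=-R.apply([0,0,1]);g=s['eef_pos']+19*zt
for n in('scene','top'):
    print(n,'tip',proj(n,g-115*zt).round(1),'spot',proj(n,spot).round(1),'collar',proj(n,g-55*zt).round(1),'tcp',proj(n,s['eef_pos']).round(1))
u,v=proj('scene',spot).astype(int)
cv2.imwrite('pics/c8.png',cv2.convertScaleAbs(cv2.resize(im[v-70:v+40,u-65:u+65],None,fx=6,fy=5.4,interpolation=cv2.INTER_CUBIC),alpha=1.3));print('crop',u-65,v-70)
u,v=proj('top',spot).astype(int)
cv2.imwrite('pics/c9.png',cv2.convertScaleAbs(cv2.resize(it[v-55:v+55,u-65:u+65],None,fx=6,fy=5.4,interpolation=cv2.INTER_CUBIC),alpha=1.6));print('crop',u-65,v-55)
E
```

```text
0.051032879968520364
slide [-0.1 -0.1 21.5] from [519.9  21.4 233.5]
turn [-0.02 -0.05  0.02]
scene tip [303.2 206.7] spot [305.2 211.2] collar [297.4 193.7] tcp [293.8 185.4]
top tip [267.  237.9] spot [267.4 236.4] collar [266.2 242.4] tcp [265.7 245.4]
crop 240 141
crop 202 181
```

View pics/c8.png

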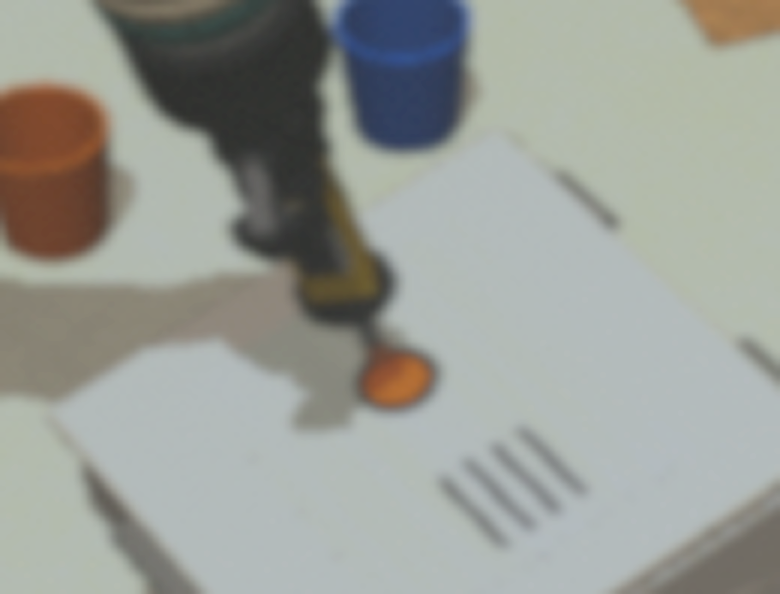

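View pics/c9.png

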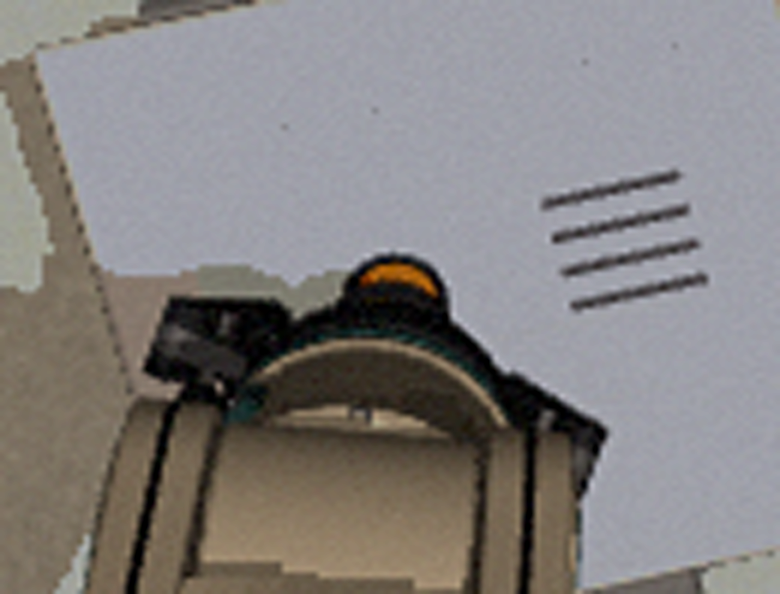

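Everything is aligned. In the scene crop the tip is just short of the spot at (397,378), and the collar is at (347,287), within 0.6 px of prediction. I'll take a force baseline, then descend.

```bash
cat > avg.py <<'E'
from tgt import *
F=[];E=[]
for i in range(14):
    get_image('scene');q=read_state();F.append(q['force']);E.append(q['eef_pos'])
F=np.array(F);E=np.array(E).mean(0)
print('F',F.mean(0).round(2),'sd',F.std(0).round(2),'F.N',(F@N).mean().round(2),'+-',((F@N).std()/14**.5).round(2))
print('eef',E.round(2),'dist along N',((E-spot)@N).round(2),'lateral',R.inv().apply(E-spot)[:2].round(2),'clock',q['clock'],'axang',axang().round(2))
E
python3 avg.py
```

```text
F [-0.01  0.09 -2.05] sd [0.41 0.5  0.57] F.N -1.99 +- 0.14
eef [519.54  21.4  233.5 ] dist along N 117.59 lateral [ 0.16 -0.16] clock 12.65 axang 0.06
```

>>> play_rows([
  {"slide": [0, 0, 8], "turn": [0, 0, 0], "hand": 15},
  {"slide": [0, 0, 8], "turn": [0, 0, 0], "hand": 15},
  {"slide": [0, 0, 4], "turn": [0, 0, 0], "hand": 15},
  {"slide": [0, 0, 2], "turn": [0, 0, 0], "hand": 15},
  {"slide": [0, 0, 2], "turn": [0, 0, 0], "hand": 15},
])

```text
clock: 13.28
eef_pos: [524.9, 22.8, 209.8]
tool_rot: [2.932, -0.135, 1.245]
force: [-2.2, 0.3, 0.2]
width: 23.6
```

```bash
python3 avg.py
```

```text
F [-1.54 -0.2  -0.89] sd [0.52 0.39 0.35] F.N -0.48 +- 0.1
eef [525.08  22.77 210.05] dist along N 93.46 lateral [-0.02 -0.57] clock 13.975 axang 0.09
```

Along the normal the net push is 1.5 N, about 3.8 mm in, which fits the geometry: contact at about 97.1 mm means 3.6 mm in. I'll press 2.3 mm more.

>>> play_rows([
  {"slide": [0, -0.3, 1.2], "turn": [0, 0, 0], "hand": 15},
  {"slide": [0, 0, 1.1], "turn": [0, 0, 0], "hand": 15},
  {"slide": [0, 0, 0], "turn": [0, 0, 0], "hand": 15},
  {"slide": [0, 0, 0], "turn": [0, 0, 0], "hand": 15},
])

```text
clock: 14.48
eef_pos: [525.7, 23.0, 207.8]
tool_rot: [2.931, -0.135, 1.245]
force: [-0.8, -0.7, 0.1]
width: 23.3
```

```bash
python3 avg.py; python3 - <<'E'
from tgt import *
im,d=snap('scene','s6');it,dt=snap('top','t6')
zt=-R.apply([0,0,1]);g=s['eef_pos']+20*zt
print('tip',proj('scene',g-109*zt).round(1),'spot',proj('scene',spot).round(1),'collar',proj('scene',g-55*zt).round(1))
u,v=proj('scene',spot).astype(int)
cv2.imwrite('pics/c10.png',cv2.convertScaleAbs(cv2.resize(im[v-70:v+40,u-65:u+65],None,fx=6,fy=5.4,interpolation=cv2.INTER_CUBIC),alpha=1.3));print('crop',u-65,v-70)
print(s['torque'])
E
```

```text
F [-0.89 -0.53  0.37] sd [0.5  0.53 0.52] F.N 0.6 +- 0.13
eef [525.63  23.   207.84] dist along N 91.16 lateral [ 0.1 -0.5] clock 15.175 axang 0.05
tip [304.8 210.7] spot [305.2 211.2] collar [299.7 199.4]
crop 240 141
[-0.16434394  0.48446362 -0.0267303 ]
```

View pics/c10.png

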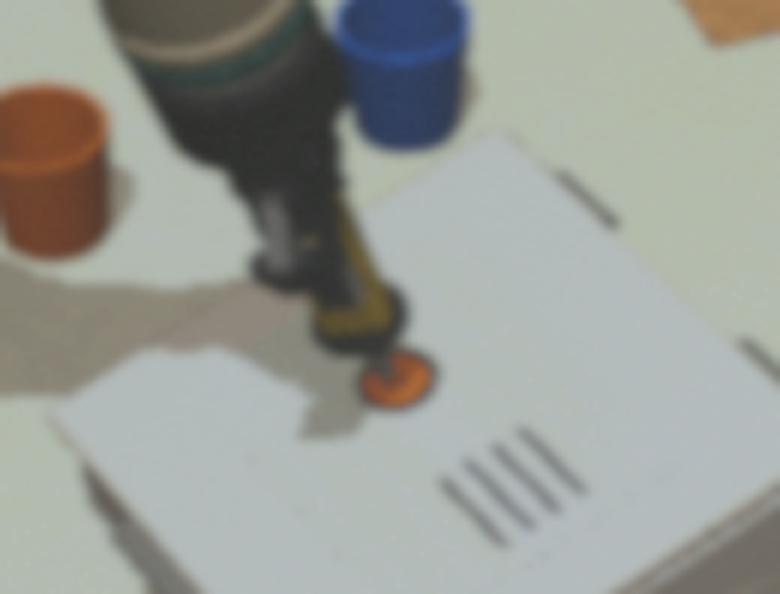

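View pics/t6.png

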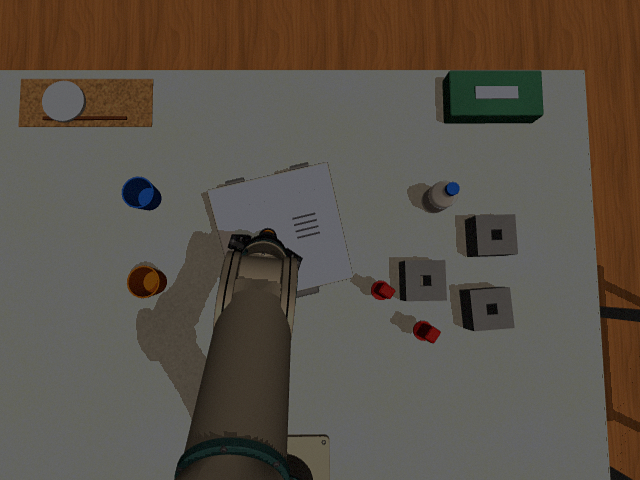

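```bash
python3 - <<'E'
from tgt import *
T=[]
for i in range(8):
    get_image('scene');q=read_state();T.append(q['torque'])
T=np.array(T);print(T.mean(0).round(3),T.std(0).round(3),'tool',R.inv().apply(T.mean(0)).round(3),q['clock'])
im=cv2.imread('pics/s6.png');d=np.load('pics/s6.npy');P=pts('scene',d)
zt=-R.apply([0,0,1]);p0=s['eef_pos']
# yellow handle visible & collar depth points in tool frame
hsv=cv2.cvtColor(im,cv2.COLOR_BGR2HSV)
Q=R.inv().apply((P.reshape(-1,3)-p0)).reshape(P.shape)
y=(hsv[...,0]>18)&(hsv[...,0]<35)&(hsv[...,1]>90)&(np.linalg.norm(Q,axis=-1)<120)
print(y.sum());print(Q[y].round(0)[:40].tolist())
E
```

```text
[-0.185  0.383 -0.027] [0.04  0.016 0.024] tool [ 0.297 -0.306  0.004] 15.675
77
[[-10.0, 14.0, -47.0], [-12.0, 14.0, -45.0], [-10.0, 15.0, -42.0], [-17.0, 14.0, -48.0], [-9.0, 14.0, -37.0], [-15.0, 15.0, -41.0], [-7.0, 15.0, -30.0], [-21.0, 16.0, -45.0], [-10.0, 15.0, -30.0], [-14.0, 13.0, -32.0], [-11.0, 14.0, -27.0], [-5.0, 15.0, -19.0], [-10.0, 13.0, -22.0], [-6.0, 14.0, -16.0], [-16.0, 14.0, -26.0], [-10.0, 14.0, -18.0], [-11.0, 13.0, -15.0], [-6.0, 14.0, -7.0], [-11.0, 15.0, -10.0], [-8.0, 13.0, -1.0], [-7.0, 15.0, 1.0], [-14.0, 14.0, -6.0], [-10.0, 15.0, 0.0], [-7.0, 16.0, 5.0], [-15.0, 13.0, -3.0], [-9.0, 13.0, 5.0], [-5.0, 14.0, 12.0], [-15.0, 12.0, 1.0], [-10.0, 13.0, 8.0], [-6.0, 14.0, 14.0], [-3.0, 15.0, 19.0], [-9.0, 9.0, 13.0], [-12.0, 12.0, 10.0], [-7.0, 13.0, 18.0], [-8.0, 16.0, 17.0], [-13.0, -3.0, 9.0], [-14.0, 4.0, 10.0], [-12.0, 6.0, 13.0], [-11.0, 8.0, 15.0], [-10.0, 11.0, 17.0]]
```

The handle face lies at tool y of about 14–15 mm along its whole length, so the thermometer is square in the grip. I'm handing in.

```bash
python3 -c "
from h import *
s=read_state();print(np.abs(s['qd']).max(),s['force'],s['width'],s['clock']);print(finish_job())"
```

```text
0.0016636579926053818 [-1.52726341 -0.3850178   0.40065936] 23.195750223537313 15.675
the job is handed in; nothing more can be done
None
```

I shut the lid, took the yellow thermometer out of the left-most stand and pressed its tip on the orange spot. I handed the job in at 15.7 s with the thermometer still held there; no verdict was reported.

- **Lid:** I pushed it down with closed fingers until the force rose to about 36 N at the stop. That is a brief peak close to the 40 N limit. Afterwards the top camera measured its slope as 0.250 rad, which is fully shut.
- **Position and angle:** The tool axis is within 0.1° of the lid's normal, and the handle face runs parallel to the tool. The tip is about 0.5 mm from the measured spot centre, though the calibration is only good to about 2 mm.
- **Press depth:** The force gives 2.6 ± 0.2 N, or about 6.5 mm in, while the geometry gives about 6.0 mm. Both are close to half-way. The joints were at rest when I handed in.
- **Other things:** In the last top view the cups, the bottle and the two red look-alikes look unmoved. The bowl is hidden under the shut lid, so I could not check it.
- **Unexplained reading:** The wrist showed a torque of about 0.4 N m while pressing. I did not find the cause, but the pictures show no slip or tilt in the grip.

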